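Open the gate of a test channel and push the module home

ROBOT

A 6-joint arm with a two-finger parallel gripper is mounted at the origin on the work surface. World frame = base frame: x ahead of the robot, y to its left, z up, the work surface at z = 0. Lengths are in m, angles in rad, forces in N, time in s.
With the tool pointing down it reaches from about 0.375 to 0.975 m from the base axis. Payload 3.8 kg.
Tool frame: the origin (TCP) lies at the very end of the fingers, on their centre line; the grasp point (between the pads) lies 19 mm behind it; z points along the fingers, y is the direction in which the jaws open and shut (so a half turn about z gives the same grasp; the last joint's range is limited). The gripper opens to 85 mm and grips with 20 to 120 N. Pads are 22 mm wide; open, the fingers measure 114 mm over their backs; the gripper's body (76 mm by 85 mm) begins 54 mm behind the grasp point. The pads swing forward as they close: fully open they stand 13 mm farther back than shut.
Start: joints at [1.262, 0.264, 1.604, -0, 1.274, -0.037], TCP at [0.181, 0.65, 0.231] pointing down, gripper open.
Joint ranges: [-2.63, 2.63], [-0.94, 2.18], [0.31, 2.57], [-1.31, 4.45], [0, 2.66], [-2.55, 2.55]. Speed limits (rad/s): [2.57, 2.57, 3.14, 3.14, 3.14, 3.14].

INTERFACE

Orientations are given as a unit quaternion [x, y, z, w].
In Python, from rig import env gives the robot as it stands.
- The arm moves only by the tool jog_arm, never from a script. Its arguments are lists of equal length, an entry for each row: "travel": the shift along the tool's x, y, z scaled (see below), a list of three; "twist": the turn, a rotation vector about the tool's x, y, z scaled (see below), a list of three; "jaw": the finger opening in mm, from 0 to 85.4. A call has 1 to 12 rows; each row shifts and turns the commanded pose from where the row before left it, along the tool's axes as they then stand; what a row does not reach is not made up. The controller multiplies each number of a shift by 50 mm and each number of a turn by 90 degrees. A row lasts 1/10 s, in which the tool goes at most 50 mm and 8.59 degrees, less where a joint would pass 70% of its speed; a pose out of reach is approached as far as the arm can. A call with a number of a shift or a turn outside -1 to 1 is refused whole. A call with a gripper value outside its range is refused whole. The fingers move at their own pace and stop on an object; the grip force is fixed at half the most. Time passes only in rows, so rows that do not move let the fingers close. It gives the time, the measured TCP pose, the force and the opening at its end, in the units of the state.
- env.state(): the state, without advancing time (a new reading comes with each control period).
- env.capture(name): name is "side" or "top"; returns the picture (400x640x3 uint8, blue, green, red); there is no depth.
- env.calibration(name): a dict with "camera_matrix" (3x3 intrinsics, pixels), "R" (3x3) and "t" (3): a world point X has camera coordinates R X + t. Camera axes: x right, y down, z forward; pixel columns grow to the right and rows downward; lengths in m; the calibration is good to about 2 mm. A picture is of the moment at which its call begins. calibration takes no time and is no camera call.
- env.hand_in(): hands the job in, once; it reports no verdict.
The state is a dict: "time": time; "qpos": joint angles; "joint_vel": joint speeds; "joint_efforts": joint torques, N m; "tcp_pos": TCP position; "tool_rot": TCP orientation; "contact_force": force on the tool from outside, world axes, zero at the start; "torque": the same for the moment, N m; "finger_gap": finger opening in m.
Only numpy, scipy, OpenCV 4.12 (cv2) and the standard library are available. Lean on these libraries where they do the work, as an engineer would, in place of code of your own. Each camera call takes 0.05 s, during which the arm holds its last target. There are 200 camera calls.

TASK

On the test fixture, push the counterweighted yellow gate arm up past its balance point with the fingers so that it stays raised by itself. Then push the circuit module along its channel, under the raised gate, until it sits fully home against the blue end stop. Only push: do not lift the module out of its channel, leave the spool, the screwdriver and the meter where they lie, and finish with the gate still up.

Things in the scene. Friction and masses are not known exactly. Their poses are not given: they have to be found in the camera images.
- fixture: Test fixture bolted to the bench: aluminium plate 12 mm thick, spanning x -175 to +145 and y -70 to +170 mm in its frame. Origin on the bench surface, on the channel's centre line, in the plane of the gate. z up; +x = the way the module is pushed (away from the robot); +y towards the gate's post. Positions below are in this frame.
- channel_mid (a point): Point on the channel's floor (the plate's top, z = 12 mm) above the fixture's origin; axes as the fixture's. Two black rails, 14 mm high above the floor, inner faces at y = -33 and +33 mm, run from x = -175 to +125 mm; the channel is open at the -x end. The module slides between them.
- end_stop (a point): Middle of the foot of the blue end stop's face, which looks to -x: x +125, y 0, z 12 mm. The stop is 90 mm wide and 34 mm high above the channel's floor.
- gate_pivot (a point): The gate's hinge axis, horizontal along the fixture's x, in the blue post: x 0, y +130, z +70 mm. The post is 58 mm over all in x, 36 mm in y, its top at z = 86 mm. A dark steel counterweight (48 mm in diameter, 62 mm from the pivot) swings above the post and, as the gate rises, down on its far (+y) side.
- gate (a joint): Angle (rad) of the yellow gate arm: 0 = down on its stop, 1.45 = fully raised against its other stop, 13 degrees past vertical. Released below its balance point (about 0.85) it falls back; beyond it, it swings on up by itself within about 2 s and stays. Raising it takes 1 to 3 N at the push bar.
- gate_bar (a point): Centre of the black push bar at the arm's free tip: round, 18 mm in diameter, 90 mm long along the fixture's x, 218 mm from the pivot. Gate down: at y -75, z +145 mm, open bench below; the arm (16 wide, 14 mm thick) slopes up to it from the pivot at 0.35 rad. It moves on a circle about the pivot, up and towards +y, as the gate rises.
- gate_blade (a point): Foot of the red blade that hangs from the arm and blocks the channel: 8 mm thick in x, 50 mm wide. Gate down: at y 0, 23 mm above the channel's floor. Gate raised: the blade points roughly level towards -y, out to about y = +80 mm, about 220 mm above the bench, so the channel is clear to above.
- module_center (a point): Centre of the circuit module: loose closed box 80 mm long (x, along the channel), 60 wide (y), 45 high, about 0.3 kg; green board, aluminium shield, black fins on top, orange socket on its -x face. It stands in the channel before the gate, centre 22.5 mm above the channel's floor; home, its centre is at x = +85 mm. Axes along its edges.
- spool: Red spool wound with solder, 54 mm in diameter, 56 mm high, standing; origin at the centre of its underside. A bystander.
- screwdriver: Red-handled screwdriver about 170 mm long lying on the bench; x along it towards the tip. A bystander.
- meter: Yellow hand-held test meter, 150 x 80 x 36 mm, lying on its back; origin at the centre of its underside, long side along its x. A bystander.
Things that resemble listed ones, but are neither listed nor needed, are in the scene too. Of the things that look like the part that bears module_center, the smaller one is meant.

How it is judged:
On the way, in this order (a step that is already met when the one before it is completed fails the run):
1. the gate is raised past its balance point and up near its stop, the module still before it (value of joint gate above 1.3 rad and x of module_center in the frame of fixture below -0.03 m), for 0.3 s.
2. the module is home against the end stop with the gate still up (value of joint gate above 1.3 rad and x of module_center in the frame of fixture above 0.079 m and y of module_center in the frame of fixture between -0.01 and 0.01 m and z of module_center in the frame of fixture below 0.042 m and angle between module_center's own z axis and vertical below 0.1 rad), for 0.2 s.
At the end, for the whole second after the job is handed in: The gate stays raised by itself (hinge above 1.3 rad, still); the module stands flat in the channel, between the rails, within 6 mm of the end stop (all of step 2 and velocity of joint gate between -0.05 and 0.05 rad/s and not (z of module_center in the frame of fixture below 0.028 m)); the robot touches nothing.
It fails at once if the module is lifted (its centre more than 15 mm above its place on the channel's floor) (z of module_center in the frame of fixture above 0.0495 m).
It fails at once if the module leaves the channel sideways (y of module_center in the frame of fixture above 0.02 m or y of module_center in the frame of fixture below -0.02 m).
It fails at once if the spool is disturbed (moved more than 25 mm) (distance of spool from where it was at the start of the episode above 0.025 m).
It fails at once if the screwdriver is disturbed (moved more than 25 mm) (distance of screwdriver from where it was at the start of the episode above 0.025 m).
It fails at once if the meter is disturbed (moved more than 25 mm) (distance of meter from where it was at the start of the episode above 0.025 m).
It also fails if it takes over 56 s, if anything falls off the work surface, if the arm or the gripper's body presses on something with over 40 N, if the wrist force passes 120 N, or if a joint passes its speed limit or range.

## Working session

There is one attempt and no reset: what is moved stays moved. The work goes in short steps, Python scripts to look and compute and a tool call to move; the robot and the scene stay as the last step left them, time stands still between calls to the robot, and variables do not carry over. Pictures are saved under pics/ and viewed, about 8 in all and at most 12, crops included, and the job is handed in when it is done.

Besides the shell and the picture viewer there is one more tool, called after ">>>" by a JSON object that holds its "api" and its "payload". jog_arm: Moves the arm, as the interface text tells. Its arguments: {"type":"object","properties":{"travel":{"type":"array"},"twist":{"type":"array"},"jaw":{"type":"array"}},"required":["travel","twist","jaw"]}

```bash
mkdir -p pics; python3 - <<'E'
from rig import env
import cv2
for n in("side","top"):
    cv2.imwrite(f"pics/{n}0.png",env.capture(n)); c=env.calibration(n); print(n,c["camera_matrix"],c["R"],c["t"])
s=env.state(); print(s)
E
```

```text
side [[434.39334052   0.         325.34979064]
 [  0.         434.39334052 198.02172145]
 [  0.           0.           1.        ]] [[ 0.969148   -0.24645112 -0.00374172]
 [-0.15102018 -0.5817397  -0.79923202]
 [ 0.19479492  0.77513919 -0.60101096]] [-0.51379735  0.19470653  1.33559356]
top [[419.77173943   0.         322.84860776]
 [  0.         419.77173943 205.88941595]
 [  0.           0.           1.        ]] [[ 0.01630126 -0.99975025  0.01528725]
 [-0.98469354 -0.01870552 -0.17328801]
 [ 0.17353069 -0.01222844 -0.98475254]] [0.0171545  0.57695511 1.32672166]
{'time': 0.1, 'qpos': array([ 1.26210210e+00,  2.64676098e-01,  1.60526685e+00,  2.04524343e-07,
        1.27371504e+00, -3.69092417e-02]), 'joint_vel': array([-0.00095189,  0.00107317, -0.00241638, -0.00042852, -0.00012835,
        0.00022175]), 'joint_efforts': array([ 9.49440546e-04, -5.16713226e+01, -3.68586302e+01,  5.25809617e-05,
        6.53111390e-03,  1.21113368e-05]), 'tcp_pos': array([0.18100588, 0.64957324, 0.23007181]), 'tool_rot': array([ 1.35474588e-01,  9.90780283e-01, -1.01727270e-03, -1.77656559e-04]), 'contact_force': array([0.93945954, 0.15059728, 0.09311315]), 'torque': array([0.01350655, 0.02727481, 0.04729787]), 'finger_gap': 0.08529995365298525}
```

View pics/side0.png

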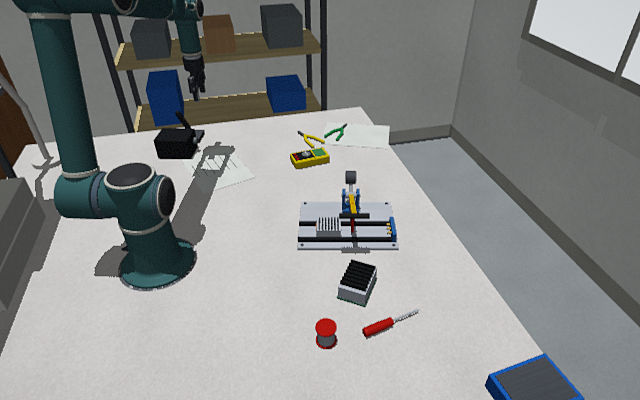

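View pics/top0.png

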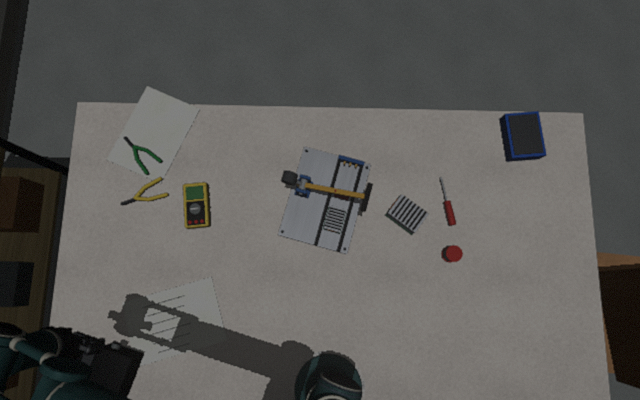

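Fixture: top view around (325,200), side view around (348,225). The large finned box at top (407,213) is the decoy. I'll enlarge both.

```bash
python3 - <<'E'
import cv2,numpy as np
t=cv2.imread("pics/top0.png")[140:260,265:385]; s=cv2.imread("pics/side0.png")[165:260,290:410]
t=cv2.convertScaleAbs(t,alpha=1.5)
cv2.imwrite("pics/ct.png",cv2.resize(t,(600,600),interpolation=cv2.INTER_CUBIC))
cv2.imwrite("pics/cs.png",cv2.resize(s,(720,570),interpolation=cv2.INTER_CUBIC))
E
```

```text
(no output)
```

View pics/ct.png

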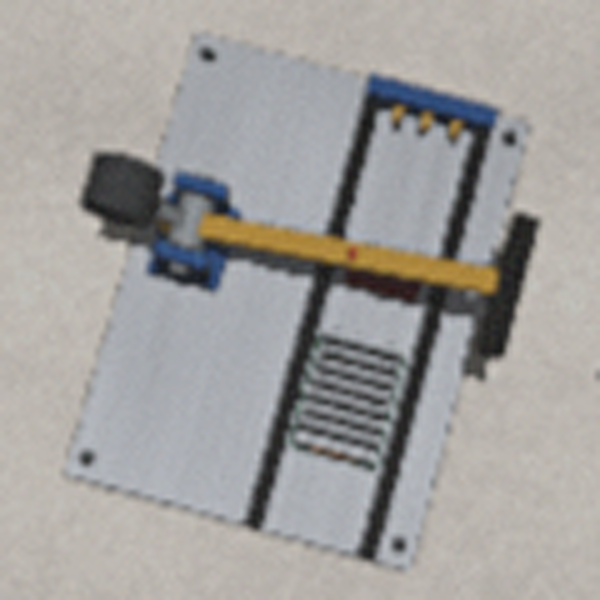

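View pics/cs.png

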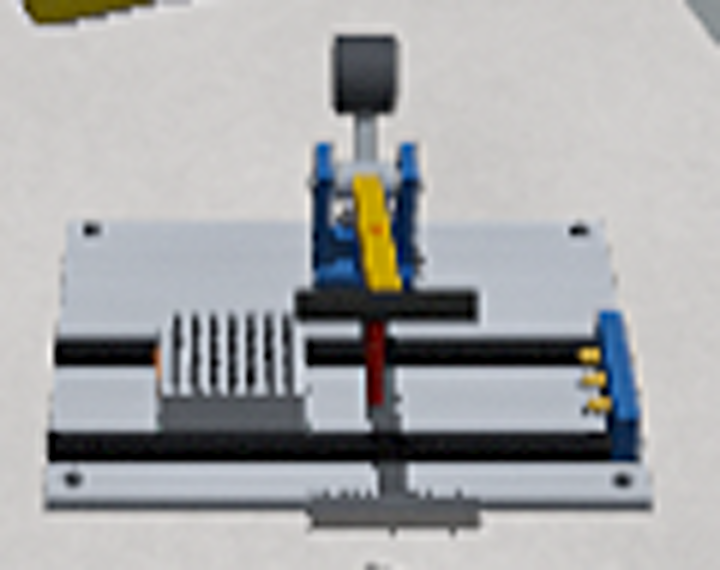

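```bash
cat > h.py <<'E'
import numpy as np
from scipy.optimize import least_squares
from scipy.spatial.transform import Rotation as Rn
from rig import env
def proj(n,X):
    c=env.calibration(n); p=np.atleast_2d(X)@np.array(c["R"]).T+c["t"]; q=p@np.array(c["camera_matrix"]).T; return q[:,:2]/q[:,2:]
def fix2w(p,F): 
    a,b,c=np.cos(p[2]),np.sin(p[2]),0; F=np.atleast_2d(F); return np.c_[p[0]+a*F[:,0]-b*F[:,1],p[1]+b*F[:,0]+a*F[:,1],F[:,2]]
E
python3 - <<'E'
from h import *
ft=np.array([[145,170,12],[-175,170,12],[-175,-70,12],[145,-70,12],[45,-75,145],[-45,-75,145]])/1e3
it=(np.array([[197,37],[66,473],[410,570],[532,122],[527,218],[492,355]])+.5)/5-.5+[265,140]
fs=np.array([[145,170,12],[-175,170,12],[-175,-70,12],[145,-70,12],[-45,-75,145],[45,-75,145]])/1e3
is_=(np.array([[603,222],[68,222],[46,497],[652,497],[296,305],[478,305]])+.5)/6-.5+[290,165]
f=lambda p:np.r_[proj("top",fix2w(p,ft))-it,proj("side",fix2w(p,fs))-is_].ravel()
r=least_squares(f,[.5,0,-.2]); print(r.x); print(f(r.x).reshape(-1,2).round(1))
p=r.x
# module: top view, top-face centre z=.057
def mod(q): return proj("top",fix2w(p,[[q[0],q[1],.057]]))[0]-((np.array([351,403])+.5)/5-.5+[265,140])
m=least_squares(mod,[-.1,0]); print("module",m.x)
for x in([0,-75e-3,.145],[0,0,.012],[-.17,0,.06]): print(fix2w(p,[x]))
E
```

```text
[ 0.60991891 -0.03309933 -0.25480188]
[[ 0.2 -1.2]
 [-0.1  0.4]
 [ 0.7  0.5]
 [ 0.3  0. ]
 [ 0.4 -0.3]
 [ 0.1  0. ]
 [-0.2 -0.7]
 [-0.3 -0.8]
 [-0.5 -0.4]
 [ 0.3 -0.2]
 [-0.2 -0.1]
 [-0.  -0.1]]
module [-0.08363488 -0.00013282]
[[ 0.59101488 -0.10567782  0.145     ]]
[[ 0.60991891 -0.03309933  0.012     ]]
[[0.44540766 0.0097498  0.06      ]]
```

>>> {"api": "jog_arm", "payload": {"travel": [[0,0,-0.1],[0,0,-0.1],[0,0,-0.1],[0,0,-0.1],[0,0,-0.1],[0,0,-0.1],[0,0,-0.1],[0,0,-0.1],[0,0,-0.1],[0,0,-0.1],[0,0,-0.1],[0,0,0]], "twist": [[0,0,0.09],[0,0,0.09],[0,0,0.09],[0,0,0.09],[0,0,0.09],[0,0,0.09],[0,0,0.09],[0,0,0.09],[0,0,0.09],[0,0,0.09],[0,0,0.09],[0,0,0]], "jaw": [0,0,0,0,0,0,0,0,0,0,0,0]}}

```text
time: 1.3
tcp_pos: [0.1813, 0.6504, 0.2865]
tool_rot: [0.792, 0.611, 0.0, -0.0]
contact_force: [0.9, -0.5, -0.6]
finger_gap: -0.0001
```

>>> {"api": "jog_arm", "payload": {"travel": [[-0.25,0.5,-0.1],[-0.25,0.5,-0.1],[-0.25,0.5,-0.1],[-0.25,0.5,-0.1],[-0.25,0.5,-0.1],[-0.25,0.5,-0.1],[-0.25,0.5,-0.1],[-0.25,0.5,-0.1],[-0.25,0.5,0],[-0.25,0.5,0],[-0.25,0.5,0],[-0.25,0.5,0]], "twist": [[0,0,0],[0,0,0],[0,0,0],[0,0,0],[0,0,0],[0,0,0],[0,0,0],[0,0,0],[0,0,0],[0,0,0],[0,0,0],[0,0,0]], "jaw": [0,0,0,0,0,0,0,0,0,0,0,0]}}

```text
time: 2.5
tcp_pos: [0.434, 0.4281, 0.3256]
tool_rot: [0.79, 0.613, -0.0, 0.0]
contact_force: [-0.8, 0.4, -0.5]
finger_gap: 0.0002
```

```bash
cat >> h.py <<'E'
P=np.array([0.6099,-0.0331,-0.2548])
def show():
    s=env.state(); Rz=Rn.from_euler('z',-P[2]); print("t",round(s["time"],2),"tcp_f mm",(Rz.apply(np.array(s["tcp_pos"])-[P[0],P[1],0])*1e3).round(1))
    M=(Rz*Rn.from_quat(s["tool_rot"])).as_matrix(); print("tool axes in fixture (cols)\n",M.round(3)); print("q",s["qpos"].round(2),"F_f",Rz.apply(s["contact_force"]).round(1),"gap",round(s["finger_gap"],3)); return M
E
python3 -c "from h import *;show()"
```

```text
t 2.5 tcp_f mm [-286.5  401.9  325.6]
tool axes in fixture (cols)
 [[-0.003  1.    -0.001]
 [ 1.     0.003 -0.001]
 [-0.001 -0.001 -1.   ]]
q [0.74 0.1  1.63 0.   1.42 0.99] F_f [-0.8  0.2 -0.5] gap 0.0
```

>>> {"api": "jog_arm", "payload": {"travel": [[-0.85,0.43,0],[-0.85,0.43,0],[-0.85,0.43,0],[-0.85,0.43,0],[-0.85,0.43,0],[-0.85,0.43,0],[-0.85,0.43,0],[-0.85,0.43,0],[-0.85,0.43,0],[-0.85,0.43,0],[-0.85,0.43,0],[-0.85,0.43,0]], "twist": [[0,0,0],[0,0,0],[0,0,0],[0,0,0],[0,0,0],[0,0,0],[0,0,0],[0,0,0],[0,0,0],[0,0,0],[0,0,0],[0,0,0]], "jaw": [0,0,0,0,0,0,0,0,0,0,0,0]}}

```text
time: 3.7
tcp_pos: [0.5536, -0.1315, 0.3258]
tool_rot: [0.79, 0.612, -0.0, -0.0]
contact_force: [1.4, 0.1, -0.6]
finger_gap: -0.0001
```

>>> {"api": "jog_arm", "payload": {"travel": [[-0.6,0,0],[-0.6,0,0],[-0.6,0,0],[0,0,0],[0,0,0],[0,0,0],[0,0,0],[0,0,0],[0,0,0],[0,0,0],[0,0,0],[0,0,0]], "twist": [[0,0,0],[0,0,0],[0,0,0],[0,0.07,0],[0,0.07,0],[0,0.07,0],[0,0.07,0],[0,0.07,0],[0,0.07,0],[0,0.07,0],[0,0,0],[0,0,0]], "jaw": [0,0,0,0,0,0,0,0,0,0,0,0]}}

```text
time: 4.9
tcp_pos: [0.5307, -0.217, 0.3251]
tool_rot: [0.734, 0.566, 0.297, -0.229]
contact_force: [0.0, 0.1, 0.9]
finger_gap: -0.0
```

```bash
python3 - <<'E'
from h import *
import cv2
show(); cv2.imwrite("pics/s1.png",cv2.resize(env.capture("side")[100:340,180:500],(800,600)))
E
```

```text
t 4.9 tcp_f mm [ -30.3 -197.9  325.1]
tool axes in fixture (cols)
 [[ 0.001  1.     0.   ]
 [ 0.719 -0.001  0.695]
 [ 0.695 -0.001 -0.719]]
q [-0.8   0.22  1.66  0.64  1.69 -0.61] F_f [0.  0.1 0.9] gap -0.0
```

View pics/s1.png

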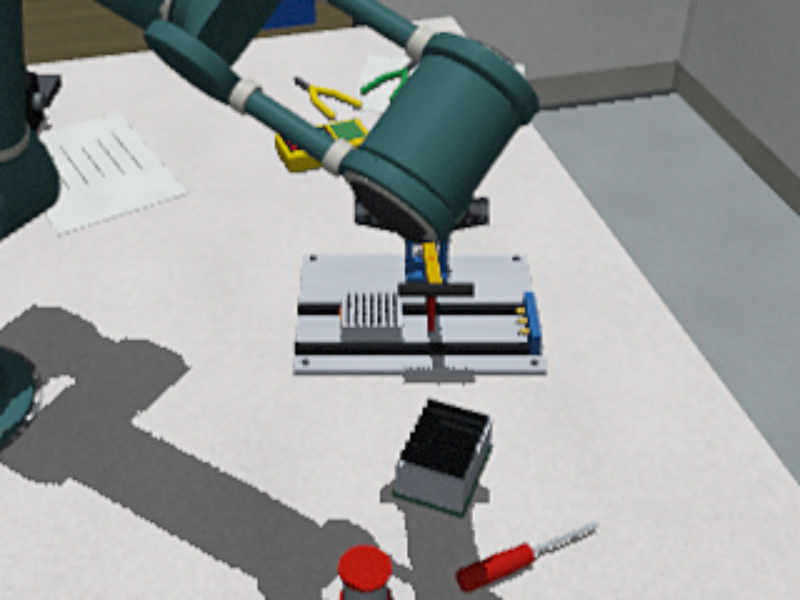

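>>> {"api": "jog_arm", "payload": {"travel": [[-0.23,0,0.465],[-0.23,0,0.465],[-0.23,0,0.465],[-0.23,0,0.465],[-0.23,0,0.465],[-0.23,0,0.465],[0,0,0.4],[0,0,0.4],[0,0,0.4],[0,0,0.4],[0,0,0.4],[0,0,0]], "twist": [[0,0,0],[0,0,0],[0,0,0],[0,0,0],[0,0,0],[0,0,0],[0,0,0],[0,0,0],[0,0,0],[0,0,0],[0,0,0],[0,0,0]], "jaw": [0,0,0,0,0,0,0,0,0,0,0,0]}}

```text
time: 6.15
tcp_pos: [0.5601, -0.1005, 0.1058]
tool_rot: [0.733, 0.568, 0.296, -0.23]
contact_force: [-0.5, 0.4, 0.4]
finger_gap: -0.0002
```

>>> {"api": "jog_arm", "payload": {"travel": [[0.12,0,0],[0.12,0,0],[0.12,0,0],[0.12,0,0],[0.12,0,0],[0.12,0,0],[0,0,0]], "twist": [[0,0,0],[0,0,0],[0,0,0],[0,0,0],[0,0,0],[0,0,0],[0,0,0]], "jaw": [0,0,0,0,0,0,0]}}

```text
time: 6.85
tcp_pos: [0.5676, -0.0779, 0.1322]
tool_rot: [0.733, 0.567, 0.298, -0.229]
contact_force: [-0.3, -2.5, -1.2]
finger_gap: -0.0002
```

```bash
python3 - <<'E'
from h import *
import cv2
show(); cv2.imwrite("pics/s2.png",cv2.resize(env.capture("side")[100:340,180:500],(800,600)))
E
```

```text
t 6.85 tcp_f mm [-29.6 -54.1 132.2]
tool axes in fixture (cols)
 [[ 0.     1.     0.001]
 [ 0.718 -0.001  0.696]
 [ 0.696  0.001 -0.718]]
q [-0.59  0.31  1.94  0.75  1.29 -0.71] F_f [ 0.4 -2.5 -1.2] gap -0.0
```

View pics/s2.png

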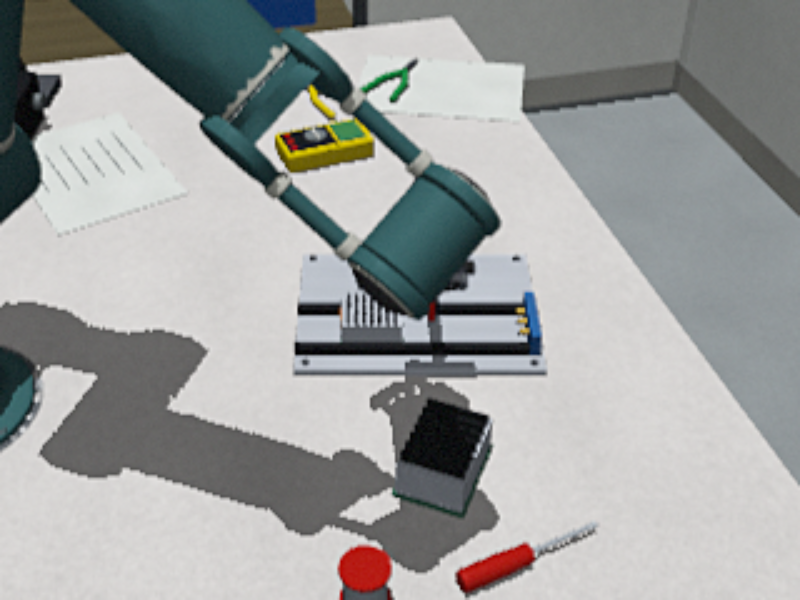

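>>> {"api": "jog_arm", "payload": {"travel": [[0.2,0,-0.02],[0.2,0,-0.02],[0.2,0,-0.02],[0.2,0,-0.02],[0.2,0,-0.02],[0.2,0,-0.02],[0.2,0,0],[0.2,0,0],[0.2,0,0.02],[0.2,0,0.02],[0.2,0,0.02],[0.2,0,0.02]], "twist": [[0,0,0],[0,0,0],[0,0,0],[0,0,0],[0,0,0],[0,0,0],[0,0,0],[0,0,0],[0,0,0],[0,0,0],[0,0,0],[0,0,0]], "jaw": [0,0,0,0,0,0,0,0,0,0,0,0]}}

```text
time: 8.1
tcp_pos: [0.5887, 0.0046, 0.2167]
tool_rot: [0.734, 0.566, 0.297, -0.23]
contact_force: [0.0, 0.0, -0.5]
finger_gap: 0.0002
```

>>> {"api": "jog_arm", "payload": {"travel": [[0.2,0,0.03],[0.2,0,0.03],[0.2,0,0.03],[0.2,0,0.03],[0.2,0,0.03],[0.2,0,0.03]], "twist": [[0,0,0],[0,0,0],[0,0,0],[0,0,0],[0,0,0],[0,0,0]], "jaw": [0,0,0,0,0,0]}}

```text
time: 8.7
tcp_pos: [0.6014, 0.0522, 0.2522]
tool_rot: [0.734, 0.566, 0.297, -0.229]
contact_force: [0.1, -0.4, 0.2]
finger_gap: 0.0
```

```bash
python3 - <<'E'
from h import *
import cv2
show(); cv2.imwrite("pics/s3.png",cv2.resize(env.capture("side")[100:340,180:500],(800,600)))
E
```

```text
t 8.7 tcp_f mm [-29.7  80.4 252.2]
tool axes in fixture (cols)
 [[ 0.001  1.     0.001]
 [ 0.718 -0.001  0.696]
 [ 0.696  0.    -0.718]]
q [-0.37  0.13  1.91  0.8   1.31 -0.41] F_f [ 0.2 -0.3  0.2] gap 0.0
```

View pics/s3.png

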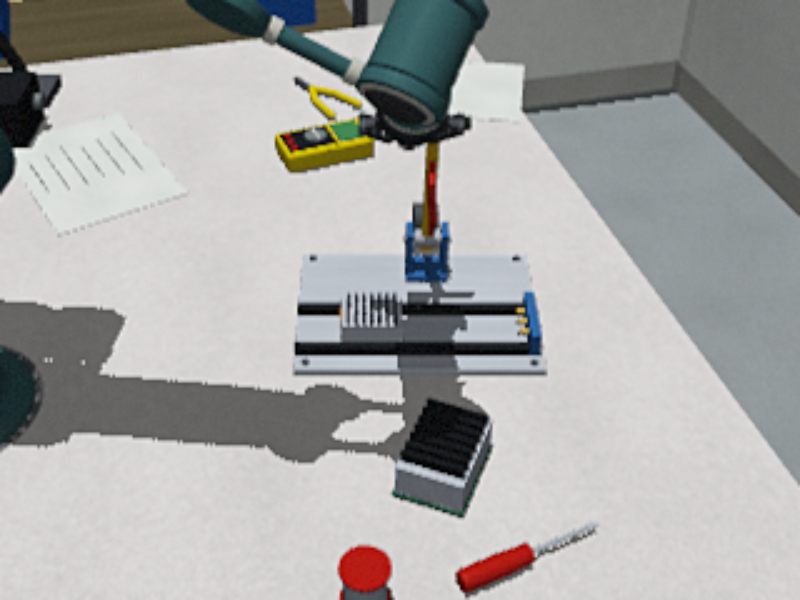

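>>> {"api": "jog_arm", "payload": {"travel": [[-0.4,0,0],[-0.4,0,0],[-0.4,0,0],[-0.4,0,0],[0,0,-0.8],[0,0,-0.8],[0,0,-0.8],[0,0,-0.8],[0,0,0],[0,0,0],[0,0,0],[0,0,0]], "twist": [[0,0,0],[0,0,0],[0,0,0],[0,0,0],[0,0,0],[0,-0.07,0],[0,-0.07,0],[0,-0.07,0],[0,-0.07,0],[0,-0.07,0],[0,-0.07,0],[0,-0.07,0]], "jaw": [25,25,25,25,25,25,25,25,25,25,25,25]}}

```text
time: 9.95
tcp_pos: [0.5615, -0.1021, 0.3205]
tool_rot: [0.792, 0.611, -0.001, 0.002]
contact_force: [-0.3, -0.3, -0.8]
finger_gap: 0.025
```

>>> {"api": "jog_arm", "payload": {"travel": [[0,0,0],[0,0,0],[0,0,0],[0,0,0],[0,0,0],[0,0,0],[0,0,0],[0,0,0],[0,0,0],[0,0,0],[0,0,0],[0,0,0]], "twist": [[0,0,-0.091],[0,0,-0.091],[0,0,-0.091],[0,0,-0.091],[0,0,-0.091],[0,0,-0.091],[0,0,-0.091],[0,0,-0.091],[0,0,-0.091],[0,0,-0.091],[0,0,-0.091],[0,0,0]], "jaw": [25,25,25,25,25,25,25,25,25,25,25,25]}}

```text
time: 11.15
tcp_pos: [0.5611, -0.1018, 0.3191]
tool_rot: [0.127, 0.992, 0.0, -0.0]
contact_force: [-0.2, 0.4, 0.6]
finger_gap: 0.025
```

```bash
python3 - <<'E'
from h import *
import cv2
show()
s=env.capture("side")[110:270,250:410]; t=cv2.convertScaleAbs(env.capture("top")[110:270,255:415],alpha=1.5)
cv2.imwrite("pics/s4.png",cv2.resize(np.hstack([s,t]),(800,400),interpolation=cv2.INTER_CUBIC))
E
```

```text
t 11.15 tcp_f mm [-30.  -78.7 319.1]
tool axes in fixture (cols)
 [[-1.    -0.001 -0.   ]
 [-0.001  1.     0.   ]
 [ 0.     0.    -1.   ]]
q [-0.22  0.02  1.72  0.    1.4  -1.54] F_f [-0.3  0.3  0.6] gap 0.025
```

View pics/s4.png

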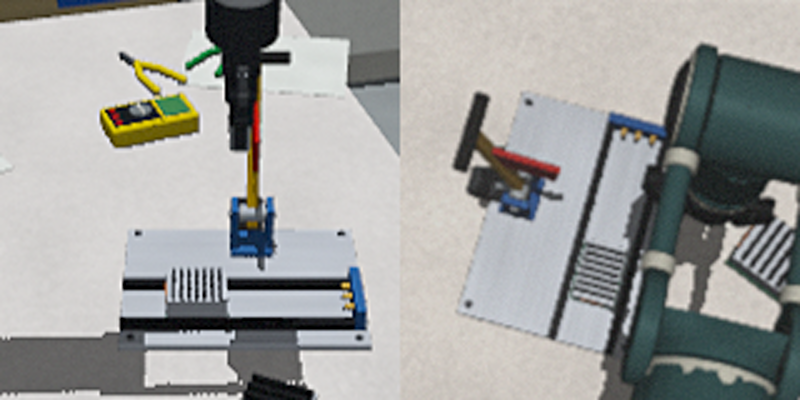

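Gate stands raised (arm past vertical in both views) and the module is still at its start place. Now I go behind the module, fingers closed and leaning to −y so the wrist stays clear of the gate.

>>> {"api": "jog_arm", "payload": {"travel": [[0.5,0.316,0],[0.5,0.316,0],[0.5,0.316,0],[0.5,0.316,0],[0.5,0.316,0],[0,0,0],[0,0,0],[0,0,0],[0,0,0],[0,0,0]], "twist": [[0,0,0],[0,0,0],[0,0,0],[0,0,0],[0,0,0],[-0.07,0,0],[-0.07,0,0],[-0.07,0,0],[-0.07,0,0],[0,0,0]], "jaw": [0,0,0,0,0,0,0,0,0,0]}}

```text
time: 12.25
tcp_pos: [0.4591, 0.0041, 0.3177]
tool_rot: [0.128, 0.967, 0.217, 0.027]
contact_force: [-0.3, -0.7, -0.1]
finger_gap: -0.0004
```

>>> {"api": "jog_arm", "payload": {"travel": [[0,-0.245,0.52],[0,-0.245,0.52],[0,-0.245,0.52],[0,-0.245,0.52],[0,-0.245,0.52],[0,-0.245,0.52],[0,-0.245,0.52],[0,-0.245,0.52],[0,0,0]], "twist": [[0,0,0],[0,0,0],[0,0,0],[0,0,0],[0,0,0],[0,0,0],[0,0,0],[0,0,0],[0,0,0]], "jaw": [0,0,0,0,0,0,0,0,0]}}

```text
time: 13.15
tcp_pos: [0.4569, 0.0075, 0.0858]
tool_rot: [0.125, 0.968, 0.216, 0.023]
contact_force: [-0.8, 0.8, -1.3]
finger_gap: -0.0004
```

```bash
python3 - <<'E'
from h import *
import cv2
show()
s=env.capture("side")[110:270,250:410]; t=cv2.convertScaleAbs(env.capture("top")[110:270,255:415],alpha=1.5)
cv2.imwrite("pics/s5.png",cv2.resize(np.hstack([s,t]),(800,400),interpolation=cv2.INTER_CUBIC))
E
```

```text
t 13.15 tcp_f mm [-158.3    0.7   85.8]
tool axes in fixture (cols)
 [[-1.     0.003 -0.008]
 [-0.001  0.905  0.425]
 [ 0.008  0.425 -0.905]]
q [-0.37  0.02  2.25  0.52  1.01 -2.  ] F_f [-1.   0.6 -1.3] gap -0.0
```

View pics/s5.png

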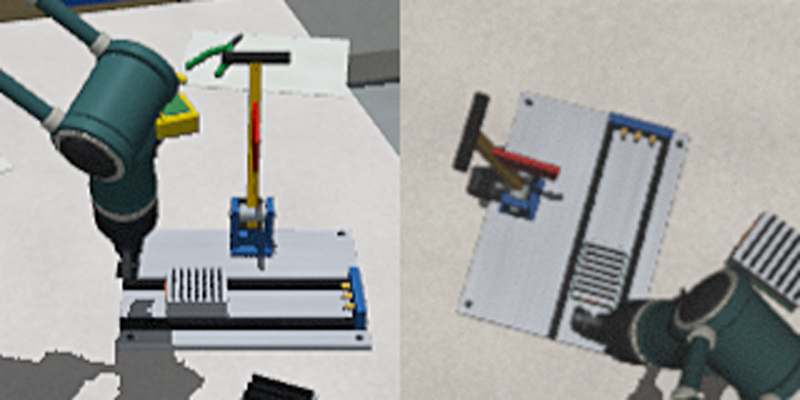

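>>> {"api": "jog_arm", "payload": {"travel": [[0,-0.16,0.34],[0,-0.16,0.34],[0,-0.16,0.34],[0,0,0],[-0.2,0,0],[-0.2,0,0],[-0.2,0,0],[-0.2,0,0],[-0.2,0,0],[-0.2,0,0],[-0.2,0,0],[-0.2,0,0]], "twist": [[0,0,0],[0,0,0],[0,0,0],[0,0,0],[0,0,0],[0,0,0],[0,0,0],[0,0,0],[0,0,0],[0,0,0],[0,0,0],[0,0,0]], "jaw": [0,0,0,0,0,0,0,0,0,0,0,0]}}

```text
time: 14.45
tcp_pos: [0.538, -0.0144, 0.0326]
tool_rot: [0.124, 0.968, 0.216, 0.027]
contact_force: [-1.9, 0.9, 1.1]
finger_gap: 0.0001
```

```bash
python3 -c "from h import *;show()"
```

```text
t 14.45 tcp_f mm [-74.3  -0.   32.6]
tool axes in fixture (cols)
 [[-1.    -0.    -0.001]
 [-0.     0.905  0.426]
 [ 0.001  0.426 -0.905]]
q [-0.35  0.25  2.11  0.56  0.92 -2.05] F_f [-2.1  0.4  1.1] gap 0.0
```

>>> {"api": "jog_arm", "payload": {"travel": [[-0.2,0,0],[-0.2,0,0],[-0.2,0,0],[-0.2,0,0],[-0.2,0,0],[-0.2,0,0],[-0.2,0,0],[-0.2,0,0],[-0.15,0,0],[0,0,0]], "twist": [[0,0,0],[0,0,0],[0,0,0],[0,0,0],[0,0,0],[0,0,0],[0,0,0],[0,0,0],[0,0,0],[0,0,0]], "jaw": [0,0,0,0,0,0,0,0,0,0]}}

```text
time: 15.45
tcp_pos: [0.6238, -0.0369, 0.0331]
tool_rot: [0.124, 0.968, 0.216, 0.029]
contact_force: [0.5, 0.5, -0.2]
finger_gap: -0.0
```

>>> {"api": "jog_arm", "payload": {"travel": [[-0.06,0,0],[-0.06,0,0]], "twist": [[0,0,0],[0,0,0]], "jaw": [0,0]}}

```text
time: 15.65
tcp_pos: [0.6273, -0.0375, 0.0327]
tool_rot: [0.124, 0.968, 0.217, 0.027]
contact_force: [-2.1, 0.6, 2.3]
finger_gap: -0.0
```

>>> {"api": "jog_arm", "payload": {"travel": [[-0.06,0,0],[-0.06,0,0]], "twist": [[0,0,0],[0,0,0]], "jaw": [0,0]}}

```text
time: 15.85
tcp_pos: [0.6335, -0.0392, 0.0328]
tool_rot: [0.124, 0.968, 0.216, 0.027]
contact_force: [-2.0, -0.1, 0.1]
finger_gap: -0.0002
```

```bash
python3 -c "from h import *;show()"
```

```text
t 15.85 tcp_f mm [24.4  0.  32.8]
tool axes in fixture (cols)
 [[-1.    -0.    -0.001]
 [-0.     0.905  0.426]
 [ 0.     0.426 -0.905]]
q [-0.34  0.4   1.89  0.54  0.96 -2.  ] F_f [-1.9 -0.6  0.1] gap -0.0
```

>>> {"api": "jog_arm", "payload": {"travel": [[-0.06,0,0],[-0.06,0,0]], "twist": [[0,0,0],[0,0,0]], "jaw": [0,0]}}

```text
time: 16.05
tcp_pos: [0.6396, -0.0409, 0.0327]
tool_rot: [0.124, 0.968, 0.216, 0.028]
contact_force: [-2.4, 0.2, 1.2]
finger_gap: 0.0002
```

>>> {"api": "jog_arm", "payload": {"travel": [[-0.06,0,0],[0,0,0]], "twist": [[0,0,0],[0,0,0]], "jaw": [0,0]}}

```text
time: 16.25
tcp_pos: [0.6426, -0.0415, 0.0327]
tool_rot: [0.124, 0.968, 0.217, 0.028]
contact_force: [-1.4, 0.9, 1.4]
finger_gap: -0.0003
```

```bash
python3 - <<'E'
from h import *
import cv2
show()
s=env.capture("side")[110:270,250:410]; t=cv2.convertScaleAbs(env.capture("top")[110:270,255:415],alpha=1.5)
cv2.imwrite("pics/s6.png",cv2.resize(np.hstack([s,t]),(800,400),interpolation=cv2.INTER_CUBIC))
E
```

```text
t 16.25 tcp_f mm [33.8  0.1 32.7]
tool axes in fixture (cols)
 [[-1.    -0.    -0.   ]
 [-0.     0.905  0.426]
 [ 0.     0.426 -0.905]]
q [-0.34  0.42  1.87  0.54  0.97 -1.99] F_f [-1.6  0.6  1.4] gap -0.0
```

View pics/s6.png

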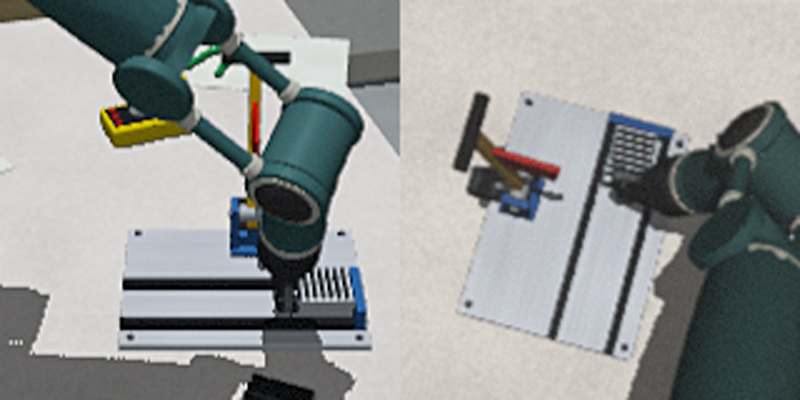

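>>> {"api": "jog_arm", "payload": {"travel": [[-0.04,0,0],[0,0,0]], "twist": [[0,0,0],[0,0,0]], "jaw": [0,0]}}

```text
time: 16.55
tcp_pos: [0.6428, -0.0413, 0.0327]
tool_rot: [0.123, 0.968, 0.217, 0.026]
contact_force: [-5.5, 1.0, 5.1]
finger_gap: 0.0
```

>>> {"api": "jog_arm", "payload": {"travel": [[-0.04,0,0],[0,0,0]], "twist": [[0,0,0],[0,0,0]], "jaw": [0,0]}}

```text
time: 16.75
tcp_pos: [0.643, -0.041, 0.0325]
tool_rot: [0.123, 0.968, 0.218, 0.024]
contact_force: [-10.9, 1.8, 7.9]
finger_gap: 0.0
```

The TCP has stalled and force is rising: the module is home. Backing off.

>>> {"api": "jog_arm", "payload": {"travel": [[0.1,0,0],[0.4,0,0],[0.4,0,0],[0.4,0,0],[0,0,-0.5],[0,0,-0.5],[0,0,-0.5],[0,0,-0.5],[0,0,-0.5],[0,0,-0.5],[0,0,0],[0,0,0]], "twist": [[0,0,0],[0,0,0],[0,0,0],[0,0,0],[0,0,0],[0,0,0],[0,0,0],[0,0,0],[0,0,0],[0,0,0],[0,0,0],[0,0,0]], "jaw": [0,0,0,0,0,0,0,0,0,0,0,0]}}

```text
time: 17.95
tcp_pos: [0.568, -0.0887, 0.169]
tool_rot: [0.124, 0.968, 0.216, 0.029]
contact_force: [-0.7, 0.3, -0.7]
finger_gap: 0.0001
```

```bash
python3 - <<'E'
from h import *
import cv2
show()
s=env.capture("side")[110:270,250:410]; t=cv2.convertScaleAbs(env.capture("top")[110:270,255:415],alpha=1.5)
cv2.imwrite("pics/s7.png",cv2.resize(np.hstack([s,t]),(800,400),interpolation=cv2.INTER_CUBIC))
E
```

```text
t 17.95 tcp_f mm [-26.5 -64.3 169. ]
tool axes in fixture (cols)
 [[-1.    -0.     0.003]
 [ 0.001  0.905  0.425]
 [-0.003  0.425 -0.905]]
q [-0.45  0.16  1.91  0.46  1.2  -1.97] F_f [-0.8  0.1 -0.7] gap 0.0
```

View pics/s7.png

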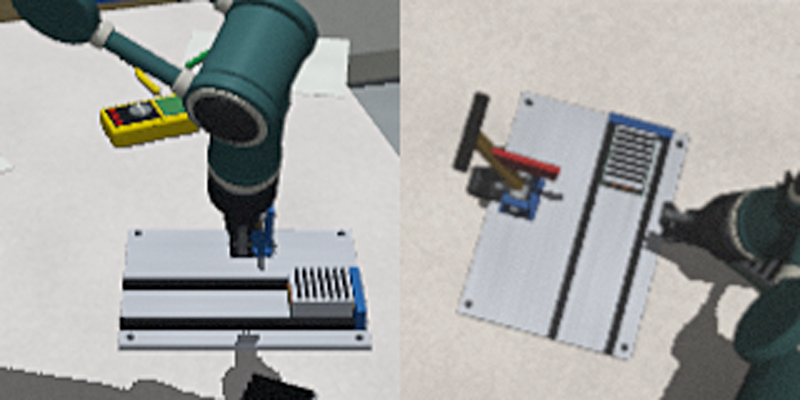

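```bash
python3 -c "
from rig import env
print(env.hand_in())"
```

```text
the job is handed in; nothing more can be done
None
```

I raised the gate and pushed the module home, then handed in at about 18 s of the 56 s allowed. `hand_in()` gives no verdict, so the result below comes from my own checks.

- **Gate:** I pushed the bar up from below with the closed fingers tilted about 45°, until it swung up by itself. In the last pictures it still stands against its raised stop. I judged the gate angle by eye and did not measure it.
- **Module:** I pushed it along the channel under the gate, at about 2 N. At the end stop the fingertip stalled at fixture x ≈ 34 mm, where the module's length puts it at home, and the force rose to about 14 N. In the last pictures it sits flat against the blue stop, between the rails.
- **Robot:** I backed the fingers off; they were clear of everything, with the force reading about 1 N, which is its noise level.
- **Bystanders:** My path stayed clear of the spool, screwdriver and meter. The last close-up pictures show only the meter, which looks unmoved; I did not look at the spool or screwdriver again at the end.

No check failed or disagreed.

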